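# Hang the long-shackled padlock on the slanted peg

### The arm

A 6-joint arm with a two-finger parallel gripper is mounted at the origin on the work surface. World frame = base frame: x ahead of the robot, y to its left, z up, the work surface at z = 0. Lengths are in m, angles in rad, forces in N, time in s.
With the tool pointing down it reaches from about 0.25 to 0.775 m from the base axis. Payload 4 kg.
Tool frame: the origin (TCP) lies midway between the tips of the shut fingers; the grasp point (between the pads) lies robot.grip_point_offset behind it (robot.grip_point_offset is the distance from the TCP to the grasp point, in m); z points along the fingers, x is the direction in which the jaws open and shut, and the axes are right-handed (so a half turn about z gives the same grasp; the last joint's range is limited). The gripper opens to 94 mm and grips with 3 to 60 N. Pads are 16 mm wide; open, the fingers measure 119 mm over their backs; the gripper's body (75 mm by 177 mm) begins 78 mm behind the grasp point.
Start: joints at [-1.32, 0.087, 1.371, -0, 1.684, -0.103], TCP at [0.191, -0.516, 0.206] pointing down, gripper open.
Joint ranges: [-3.1, 3.1], [-0.76, 2.03], [0.27, 2.55], [-1.08, 4.22], [0.17, 2.65], [-2.57, 2.57]. Speed limits (rad/s): [2.79, 2.79, 3.14, 3.14, 3.14, 3.14].

### API

Orientations are given as [roll, pitch, yaw] about the fixed x, y, z axes, in that order (R = Rz(yaw) Ry(pitch) Rx(roll)).
In Python, from bench import robot, optics, finder gives the robot as it stands. The module is installed in compiled form; this text tells all that it offers.
- The arm moves only by the tool arm_command, never from a script. Its argument "plan" is a list of rows, each a list of 5 numbers: the opening, from 0 (shut) to 1 (fully open), then the shift along the world's x, y, z in m, then the turn about the world's z in degrees. A call has 1 to 10 rows; each row is the pose to reach, as a shift and turn from the pose commanded when the call began; what a row does not reach only later rows make up. A row lasts 1/8 s, in which the tool goes at most 62.5 mm and 10.7 degrees, less where a joint would pass 70% of its speed; a pose out of reach is approached as far as the arm can. A call with a gripper value outside its range is refused whole. The fingers move at their own pace and stop on an object; the grip force is fixed at half the most. Time passes only in rows, so rows that repeat a pose let the fingers close. It gives the time, the measured TCP pose, the force and the opening at its end, in the units of the state.
- robot.get_obs(): the state, without advancing time (a new reading comes with each control period).
- optics.snapshot(name): name is "scene" or "top" or "wrist"; returns a dict with "image" (400x640x3 uint8, red, green, blue), "fx", "fy", "cx", "cy" (pixels), "dist" ([k1, k2, p1, p2, k3] as OpenCV has them; the pictures are not rectified), "position" and "rotation" of the camera in the world; the wrist camera has in their place "hand_eye" (4x4, takes a point from camera to tool coordinates, whose origin is the TCP and whose axes are the tool frame's). Camera axes: x right, y down, z forward; pixel columns grow to the right and rows downward; lengths in m; the calibration is good to about 2 mm. A picture is of the moment at which its call begins: read the wrist's pose just before it. There is no depth.
- robot.close_job(): hands the job in, once; it reports no verdict.
Trained networks look in the newest picture that a camera, given by its name, has taken for a name from the list of things; names that differ only in an ending like _2 or _b are one class to them, and where a whole thing is asked for, a point or a joint stands for the part that bears it (a point fixed in the world has none). Each returns a list of dicts, best first, with "p" (0 to 1); they miss things now and then, are a little off and sometimes report something else, mostly with a low value. They report only what shows in the picture. A call takes as long as a camera call. They do not tell look-alikes from the thing itself.
- finder.masks_of(label, camera): "pixels" (400x640 bool, what is visible of it) and "extent" ([left, top, right, bottom] in pixels, round what is visible of it).
The state is a dict: "time": time; "joint_positions": joint angles; "qvel": joint speeds; "joint_torque": joint torques, N m; "tool_pos": TCP position; "ee_rot": TCP orientation; "wrist_force": force on the tool from outside, world axes, zero at the start; "wrist_torque": the same for the moment, N m; "width": finger opening in m.
Only numpy, scipy, OpenCV 4.12 (cv2) and the standard library are available. Lean on these libraries where they do the work, as an engineer would, in place of code of your own. Each camera call takes 0.05 s, during which the arm holds its last target.

### The job

On the hall console lie two brass padlocks. Pick up the one with the long shackle, slip its shackle over the slanted steel peg on the wooden stand and slide it well down the peg before you let go, so that it is left hanging there by its shackle. Leave the short-shackled padlock lying where it is.

Things in the scene. Friction and masses are not known exactly. Their poses are not given: they have to be found in the camera images.
- padlock_center (a point): Centre of the brass body of the long-shackled padlock, lying flat on the ledge, 0.2 to 0.34 kg. Body 46 mm along x, 50 mm wide along y (grip across this), 22 mm thick along z; this point is its middle, 11 mm above the ledge. x points from body to shackle, z up as it lies. The shackle is a closed loop of 7 mm steel rod at mid-thickness, reaching 75 mm from here along x.
- padlock_loop (a point): Centre of the open space inside the long padlock's shackle, 45.5 mm along x from the body's centre (same axes). The opening is 32 mm wide (y) and 45 mm long (x, from body edge to the inside of the rounded crown); its through direction is z.
- peg: Bare round steel peg, 9 mm thick, 75 mm long. Origin: its root on the front face of a fixed wooden post, 150 mm above the ledge. z runs along it to the tip, slanting up 60 degrees above level and out from the post, roughly towards the robot; y is level; x points back over the post, 30 degrees up. Post 44x40 mm, top 28 mm above the root; foot 120x120x18 mm. What is let go on it slides to the root.
- short_padlock: The other padlock, the bystander: the same brass body and rod, but its shackle reaches only 49 mm from the body's centre (opening 19 mm long). Lying flat; origin at the underside of its body's middle, x towards its shackle.
There are look-alikes about, which are no part of the job. What is shaped like the part that bears padlock_center but orange, red or white is not meant.

How it is judged:
By the outcome, as a careful person would: the job done as asked, in the order asked, and still so for the second after the job is handed in, with the robot touching nothing.
It also fails if it takes over 38 s, if anything falls off the work surface, if the arm or the gripper's body presses on something with over 40 N, if the wrist force passes 120 N, or if a joint passes its speed limit or range.

## Working session

There is one attempt and no reset: what is moved stays moved. The work goes in short steps, Python scripts to look and compute and a tool call to move; the robot and the scene stay as the last step left them, time stands still between calls to the robot, and variables do not carry over. Pictures are saved under pics/ and viewed, and the job is handed in when it is done.

Besides the shell and the picture viewer there is one more tool, called by a JSON object that holds its "op" and its "data", one argument or row to a line. arm_command: Moves the arm, as the interface text tells. Its arguments: {"type":"object","properties":{"plan":{"type":"array","items":{"type":"array","items":{"type":"number"}}}},"required":["plan"]}

```bash
mkdir -p pics; python3 - <<'E'
from bench import robot, optics, finder
import cv2
print(robot.grip_point_offset)
for c in ["scene","top","wrist"]:
    s=optics.snapshot(c); cv2.imwrite(f"pics/{c}0.png",s["image"][:,:,::-1])
    print(c,{k:v for k,v in s.items() if k!="image"})
    for l in ["padlock_center","short_padlock","peg"]:
        for d in finder.masks_of(l,c): print(l,round(d["p"],2),d["extent"])
print(robot.get_obs())
E
```

```text
0.0188
scene {'fx': 501.2381371118367, 'fy': 501.2381371118367, 'cx': 316.4371145920557, 'cy': 208.15251736785083, 'dist': array([-0.13897136,  0.        ,  0.        ,  0.        ,  0.        ]), 'position': array([ 1.26246226, -0.35495311,  1.07407636]), 'rotation': array([-2.43314054, -0.0160412 ,  1.1874284 ])}
padlock_center 0.82 [319.0, 207.1, 349.1, 232.0]
padlock_center 0.65 [304.1, 177.8, 330.3, 194.1]
padlock_center 0.55 [371.7, 183.6, 395.7, 208.9]
short_padlock 0.86 [269.0, 224.7, 298.7, 246.0]
short_padlock 0.45 [399.4, 197.9, 410.0, 219.7]
peg 0.6 [401.6, 199.1, 406.1, 207.7]
top {'fx': 458.5802956378328, 'fy': 458.5802956378328, 'cx': 320.87542729177767, 'cy': 195.4642571097725, 'dist': array([-0.02624255,  0.        ,  0.        ,  0.        ,  0.        ]), 'position': array([ 0.44735847, -0.05388246,  1.03994659]), 'rotation': array([-3.10284234,  0.01950193, -1.58971811])}
padlock_center 0.98 [266.3, 248.6, 311.6, 278.7]
padlock_center 0.91 [312.1, 122.5, 335.6, 167.2]
padlock_center 0.9 [276.2, 173.4, 307.5, 219.0]
padlock_center 0.66 [192.6, 196.8, 236.2, 237.9]

[... 598 characters left out ...]
,
         1.00000000e+00]])}
{'time': 0.6, 'joint_positions': array([-1.32009723e+00,  8.71675871e-02,  1.37068043e+00,  3.02453103e-05,
        1.68363187e+00, -1.03079020e-01]), 'qvel': array([ 0.00148643, -0.00143845, -0.00099714,  0.00045364, -0.00049432,
       -0.00036058]), 'joint_torque': array([-2.00724235e-04, -3.39777696e+01, -3.02416277e+01,  7.18797231e-02,
        2.36510625e-02, -2.11248619e-05]), 'tool_pos': array([ 0.19056445, -0.51594673,  0.20553355]), 'ee_rot': array([-3.14157436e+00, -1.15258736e-04, -1.21701480e+00]), 'wrist_force': array([0.39284412, 0.13876112, 0.77671362]), 'wrist_torque': array([-0.00324601,  0.02183745, -0.03630518]), 'width': 0.09428653143546373}
```

```bash
python3 - <<'E'
import cv2
a=cv2.imread("pics/top0.png")
cv2.imwrite("pics/topcrop.png",cv2.resize(a[95:295,170:400],None,fx=3.4,fy=3,interpolation=cv2.INTER_CUBIC)[:600,:800])
E
```

```text
(no output)
```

View pics/top0.png

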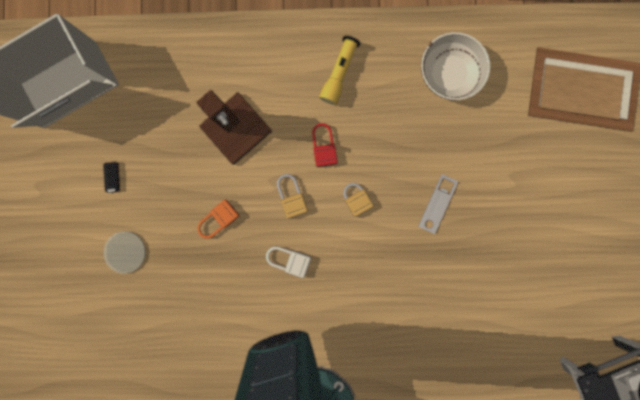

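View pics/topcrop.png

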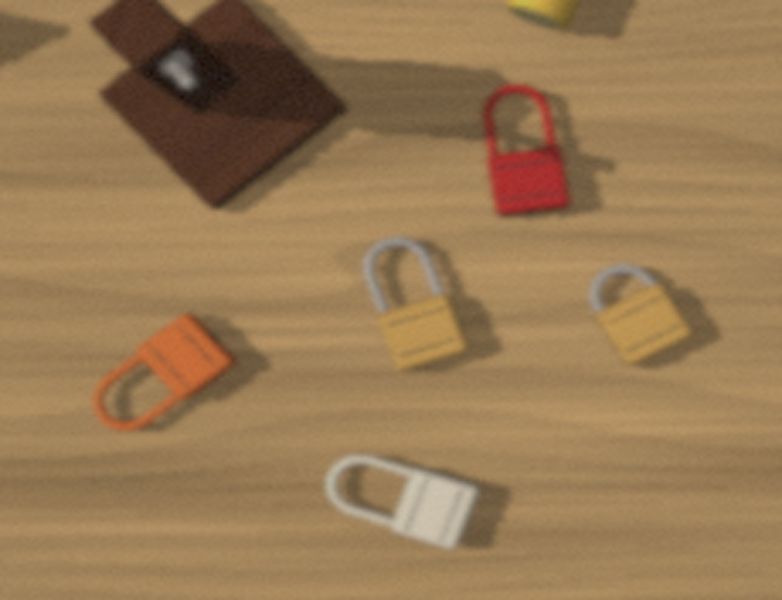

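View pics/scene0.png

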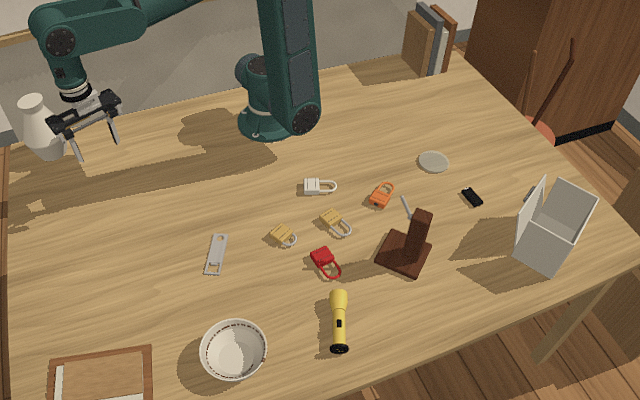

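```bash
cat > h.py <<'E'
import numpy as np, cv2
from scipy.spatial.transform import Rotation as R
def cam(s, obs=None):
    K=np.array([[s["fx"],0,s["cx"]],[0,s["fy"],s["cy"]],[0,0,1]])
    if "hand_eye" in s:
        T=np.eye(4);T[:3,:3]=R.from_euler("xyz",obs["ee_rot"]).as_matrix();T[:3,3]=obs["tool_pos"];T=T@s["hand_eye"]
    else:
        T=np.eye(4);T[:3,:3]=R.from_euler("xyz",s["rotation"]).as_matrix();T[:3,3]=s["position"]
    return K,np.array(s["dist"]),T
def proj(c,P):
    K,d,T=c;W=np.linalg.inv(T)
    return cv2.projectPoints(np.atleast_2d(np.array(P,float)),cv2.Rodrigues(W[:3,:3])[0],W[:3,3],K,d)[0][:,0]
def ray(c,uv):
    K,d,T=c;p=cv2.undistortPoints(np.array(uv,float).reshape(-1,1,2),K,d)[:,0]
    v=np.c_[p,np.ones(len(p))]@T[:3,:3].T
    return T[:3,3],v/np.linalg.norm(v,axis=1)[:,None]
def onz(c,uv,z):
    o,v=ray(c,uv);return o+v*((z-o[2])/v[:,2])[:,None]
E
python3 - <<'E'
from h import *
from bench import optics,finder
import pickle
S={c:optics.snapshot(c) for c in ["scene","top"]}
pickle.dump(S,open("S.pkl","wb"))
t=S["top"]["image"];s=S["scene"]["image"]
a=cv2.resize(t[80:180,185:285],(590,590),interpolation=cv2.INTER_CUBIC)
b=cv2.resize(s[185:285,370:440],(413,590),interpolation=cv2.INTER_CUBIC)
cv2.imwrite("pics/pegA.png",a[:,:,::-1]);cv2.imwrite("pics/pegB.png",b[:,:,::-1])
c=cam(S["top"])
M=[m for m in finder.masks_of("padlock_center","top")]
for m in M:
    ys,xs=np.nonzero(m["pixels"])
    r=cv2.minAreaRect(np.c_[xs,ys].astype(np.float32)); print(m["p"],r,onz(c,cv2.boxPoints(r),.011).round(4).tolist())
E
```

```text
0.96 ((290.0000305175781, 194.5), (42.69074249267578, 22.452171325683594), 71.56504821777344) [[0.5296, 0.0735, 0.011], [0.5447, 0.0252, 0.011], [0.4529, -0.0037, 0.011], [0.4379, 0.0445, 0.011]]
0.87 ((216.5150909423828, 220.65281677246094), (23.158926010131836, 43.86067199707031), 47.48955154418945) [[0.4223, 0.2565, 0.011], [0.4878, 0.1823, 0.011], [0.4486, 0.1472, 0.011], [0.3833, 0.2213, 0.011]]
0.81 ((286.3000183105469, 260.6000061035156), (43.323204040527344, 23.71708106994629), 18.434947967529297) [[0.3343, 0.1003, 0.011], [0.3843, 0.0827, 0.011], [0.3522, -0.009, 0.011], [0.3024, 0.0087, 0.011]]
0.56 ((322.95947265625, 144.2567596435547), (42.90813446044922, 21.86506462097168), 80.53767395019531) [[0.6479, -0.0099, 0.011], [0.655, -0.0589, 0.011], [0.5586, -0.0728, 0.011], [0.5515, -0.0241, 0.011]]
```

View pics/pegA.png

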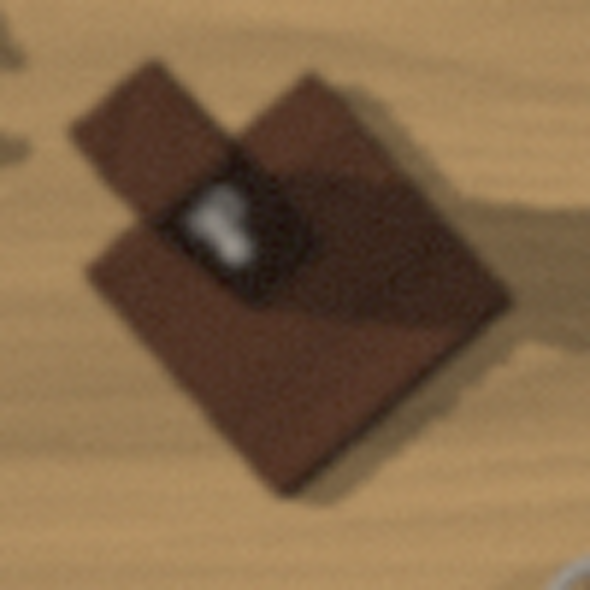

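View pics/pegB.png

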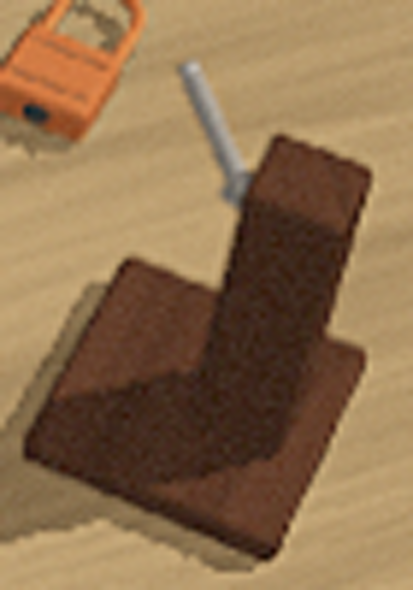

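```bash
cat > fit.py <<'E'
from h import *
import pickle
from scipy.optimize import least_squares
S=pickle.load(open("S.pkl","rb"));ct=cam(S["top"]);cs=cam(S["scene"])
A=lambda L:np.array(L)/5.9+[185,80]
B=lambda L:np.array(L)/5.9+[370,185]
print("post top corners (top cam)",onz(ct,A([(155,60),(70,130),(150,215),(235,150)]),.178).round(4).tolist())
print("post top corners (scene)",onz(cs,B([(278,135),(370,178),(352,228),(246,205)]),.178).round(4).tolist())
f=onz(ct,A([(312,72),(512,300),(286,495),(87,270)]),.018);print("foot",f.round(4).tolist(),f.mean(0))
f2=onz(cs,B([(132,260),(365,352),(275,552),(27,445)]),.018);print("foot scene",f2.round(4).tolist(),f2.mean(0))
print("tip",onz(cs,B([(190,67)]),.215), "root",onz(cs,B([(240,195)]),.15))
E
python3 fit.py
```

```text
post top corners (top cam) [[0.6868, 0.1681, 0.178], [0.6645, 0.1961, 0.178], [0.6361, 0.1701, 0.178], [0.6566, 0.1423, 0.178]]
post top corners (scene) [[0.6415, 0.1693, 0.178], [0.6749, 0.1929, 0.178], [0.6946, 0.173, 0.178], [0.6689, 0.1393, 0.178]]
foot [[0.7249, 0.1487, 0.018], [0.635, 0.073, 0.018], [0.5622, 0.1604, 0.018], [0.6504, 0.2362, 0.018]] [0.64312747 0.15456805 0.018     ]
foot scene [[0.5724, 0.1625, 0.018], [0.6577, 0.2364, 0.018], [0.7356, 0.1464, 0.018], [0.6468, 0.0722, 0.018]] [0.65310566 0.15438347 0.018     ]
tip [[0.62338316 0.13244942 0.215     ]] root [[0.64475852 0.15499255 0.15      ]]
```

{"op": "arm_command", "data": {
  "plan": [
    [1,0.028,0.055,0.01,-1],
    [1,0.056,0.11,0.02,-2],
    [1,0.083,0.163,0.03,-2.8],
    [1,0.11,0.217,0.03,-2.8],
    [1,0.138,0.272,0.03,-2.8],
    [1,0.166,0.326,0.03,-2.8],
    [1,0.193,0.38,0.03,-2.8],
    [1,0.22,0.434,0.03,-2.8],
    [1,0.248,0.489,0.03,-2.8],
    [1,0.276,0.543,0.03,-2.8]
  ]
}}

```text
time: 2.0
tool_pos: [0.4672, 0.029, 0.2359]
ee_rot: [-3.14, -0.001, -1.266]
wrist_force: [1.7, -0.9, 0.6]
width: 0.0941
```

{"op": "arm_command", "data": {
  "plan": [
    [1,0,0,0,0],
    [1,0,0,0,0]
  ]
}}

```text
time: 2.25
tool_pos: [0.4663, 0.0267, 0.2354]
ee_rot: [3.141, -0.001, -1.265]
wrist_force: [-0.6, -0.0, -0.0]
width: 0.0941
```

```bash
cat > w.py <<'E'
from h import *
from bench import robot,optics,finder
import pickle,sys
def shot(n):
    o=robot.get_obs();s=optics.snapshot("wrist");pickle.dump((o,s),open(n+".pkl","wb"))
    cv2.imwrite(f"pics/{n}.png",s["image"][:,:,::-1]);return o,s,cam(s,o)
E
python3 - <<'E'
from w import *
o,s,c=shot("w1");print(o["time"],o["tool_pos"],o["ee_rot"])
for l in ["padlock_center","short_padlock","peg"]:
  for m in finder.masks_of(l,"wrist"):
    ys,xs=np.nonzero(m["pixels"]);r=cv2.minAreaRect(np.c_[xs,ys].astype(np.float32))
    print(l,m["p"],m["extent"],onz(c,cv2.boxPoints(r),.011)[:,:2].round(4).tolist())
E
```

```text
2.25 [0.4662851  0.02671184 0.23542159] [ 3.14081141e+00 -6.35497314e-04 -1.26543693e+00]
padlock_center 0.95 [382.7, 40.0, 434.4, 129.5] [[0.5517, -0.0237], [0.6495, -0.0121], [0.6555, -0.0627], [0.557, -0.0772]]
padlock_center 0.7 [300.7, 114.4, 347.5, 196.0] [[0.5305, 0.0698], [0.5452, 0.0231], [0.4519, -0.0078], [0.4363, 0.0418]]
padlock_center 0.66 [252.3, 231.3, 324.4, 289.4] [[0.3364, 0.098], [0.3905, 0.0784], [0.3537, -0.0136], [0.2963, 0.0039]]
padlock_center 0.64 [149.0, 122.7, 222.9, 182.8] [[0.427, 0.256], [0.4891, 0.1788], [0.4485, 0.1477], [0.3833, 0.226]]
short_padlock 0.86 [408.6, 171.5, 449.3, 223.0] [[0.5023, -0.0745], [0.523, -0.1238], [0.4573, -0.1591], [0.4357, -0.1075]]
```

View pics/w1.png

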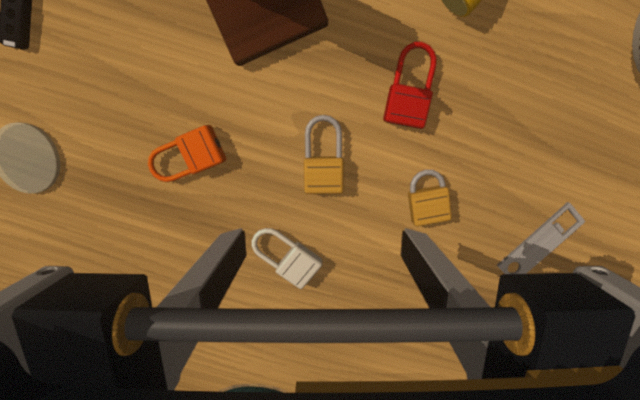

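```bash
python3 - <<'E'
from h import *;import pickle
o,s=pickle.load(open("w1.pkl","rb"))
cv2.imwrite("pics/w1c.png",cv2.resize(s["image"][105:235,290:460],None,fx=4.5,fy=4.5,interpolation=cv2.INTER_CUBIC)[:,:,::-1])
E
```

```text
(no output)
```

View pics/w1c.png

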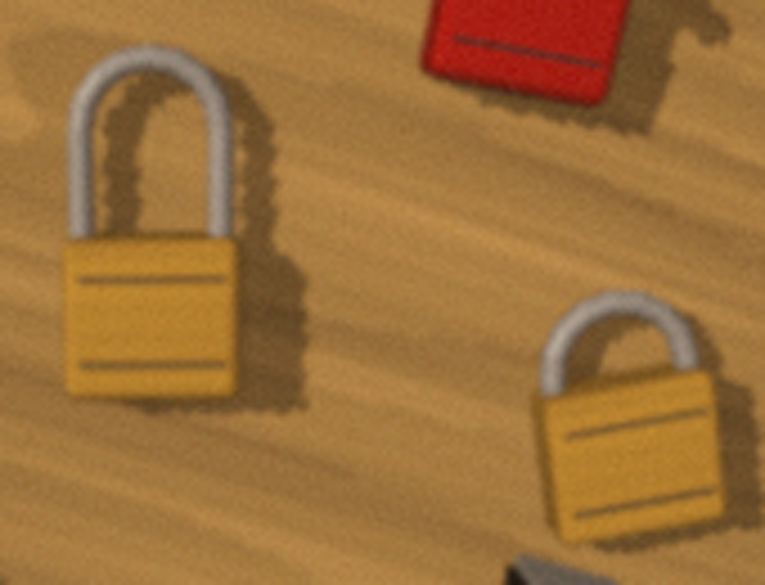

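```bash
python3 - <<'E'
from h import *;import pickle
o,s=pickle.load(open("w1.pkl","rb"));c=cam(s,o)
f=lambda L:np.array(L)/4.5+[290,105]
p=onz(c,f([(65,240),(237,238),(237,397),(67,397)]),.022)[:,:2];q=onz(c,f([(150,47),(150,72)]),.011)[:,:2]
print(p.round(4).tolist(),p.mean(0),q); d=q[0]-p.mean(0);print(np.linalg.norm(d),np.degrees(np.arctan2(d[1],d[0])))
d=p[:2].mean(0)-p[2:].mean(0);print(np.linalg.norm(d),np.degrees(np.arctan2(d[1],d[0])))
d=p[0]+p[3]-p[1]-p[2];print(np.linalg.norm(d)/2,np.degrees(np.arctan2(d[1],d[0]))-90)
E
```

```text
[[0.4813, 0.0539], [0.4958, 0.0093], [0.4534, -0.0048], [0.4391, 0.0408]] [0.46742002 0.02480702] [[0.53707201 0.04708738]
 [0.53073056 0.04509638]]
0.0731287434834991 17.73849887097282
0.04440233165471628 17.809030114128696
0.04734665627411422 17.735166373502878
```

{"op": "arm_command", "data": {
  "plan": [
    [1,0.001,-0.002,-0.06,0.2],
    [1,0.001,-0.002,-0.12,0.2],
    [1,0.001,-0.002,-0.18,0.2],
    [1,0.001,-0.002,-0.215,0.2],
    [1,0.001,-0.002,-0.231,0.2],
    [1,0.001,-0.002,-0.231,0.2]
  ]
}}

```text
time: 3.2
tool_pos: [0.4672, 0.0244, 0.0043]
ee_rot: [3.141, 0.0, -1.264]
wrist_force: [1.0, 0.9, 0.5]
width: 0.0937
```

{"op": "arm_command", "data": {
  "plan": [
    [0.4,0,0,0,0],
    [0.4,0,0,0,0],
    [0.4,0,0,0,0],
    [0.4,0,0,0,0],
    [0.4,0,0,0,0],
    [0.4,0,0,0,0]
  ]
}}

```text
time: 3.95
tool_pos: [0.4676, 0.0254, 0.0047]
ee_rot: [-3.141, 0.001, -1.262]
wrist_force: [-0.1, 0.6, 2.8]
width: 0.0498
```

{"op": "arm_command", "data": {
  "plan": [
    [0,0,0,0,0],
    [0,0,0,0.03,0],
    [0,0,0,0.09,0],
    [0,0.01,0.005,0.15,5],
    [0,0.03,0.015,0.2,14],
    [0,0.05,0.025,0.25,22.5],
    [0,0.059,0.03,0.27,22.5],
    [0,0.059,0.03,0.27,22.5],
    [0,0.059,0.03,0.27,22.5]
  ]
}}

```text
time: 5.08
tool_pos: [0.5255, 0.0547, 0.272]
ee_rot: [3.138, 0.002, -0.87]
wrist_force: [-0.1, -0.0, -3.0]
width: 0.0498
```

```bash
python3 - <<'E'
from w import *
o,s,c=shot("w2");print(o["time"],o["tool_pos"],o["ee_rot"],o["width"])
for l in ["peg"]:
  for m in finder.masks_of(l,"wrist"): print(l,m["p"],m["extent"])
for P in [(.645,.155,.15),(.6163,.1309,.215)]: print(proj(c,P))
E
```

```text
5.075 [0.52551203 0.05467154 0.27201918] [ 3.13784334e+00  2.33227759e-03 -8.70047647e-01] 0.049819261577139166
peg 0.67 [309.5, 12.6, 335.0, 49.7]
[[322.51507297  16.30270649]]
[[322.20431624  47.56029016]]
```

View pics/w2.png

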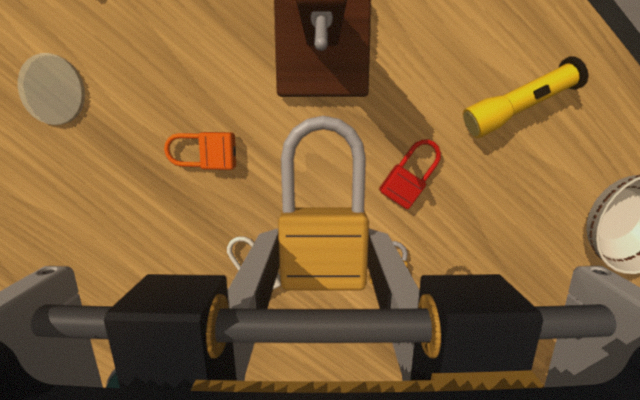

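```bash
python3 - <<'E'
from h import *;import pickle
o,s=pickle.load(open("w2.pkl","rb"));c=cam(s,o)
im=s["image"].copy()
cv2.imwrite("pics/w2c.png",cv2.resize(im[0:100,270:375],None,fx=6,fy=6,interpolation=cv2.INTER_CUBIC)[:,:,::-1])
E
```

```text
(no output)
```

View pics/w2c.png

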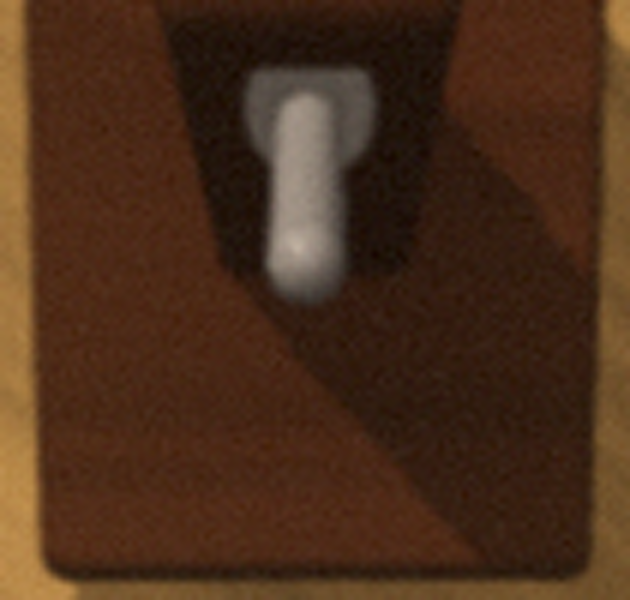

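```bash
python3 - <<'E'
from h import *;import pickle
o,s=pickle.load(open("w2.pkl","rb"));c=cam(s,o)
f=lambda L:np.array(L)/6+[270,0]
print("dome",onz(c,f([(306,263)]),.2111))
print("root top",onz(c,f([(306,95)]),.153))
e=onz(c,f([(160,12),(460,12)]),.178);d=e[1]-e[0];print("post front",e,e.mean(0),np.linalg.norm(d),np.degrees(np.arctan2(d[1],d[0])))
e=onz(c,f([(45,570),(590,570)]),.018);d=e[1]-e[0];print("foot front",e,np.linalg.norm(d),np.degrees(np.arctan2(d[1],d[0])))
# lock in hand
print("crown inner/outer", onz(c,[(323,131),(323,117)],o["tool_pos"][2]+.0063), "body", onz(c,[(280,211),(368,211),(367,289),(281,289)],o["tool_pos"][2]+.0173).round(4).tolist())
E
```

```text
dome [[0.61817588 0.13358828 0.2111    ]]
root top [[0.64383679 0.15568981 0.153     ]]
post front [[0.63427638 0.17193335 0.178     ]
 [0.65908907 0.14239815 0.178     ]] [0.64668273 0.15716575 0.178     ] 0.038574571284673315 -49.96619623530216
foot front [[0.56300411 0.16281495 0.018     ]
 [0.63878724 0.07271728 0.018     ]] 0.11773136200402286 -49.93207124927603
crown inner/outer [[0.57604047 0.096199   0.27831918]
 [0.58156762 0.10084851 0.27831918]] body [[0.5301, 0.0873, 0.2893], [0.5601, 0.0516, 0.2893], [0.5253, 0.0208, 0.2893], [0.4938, 0.0582, 0.2893]]
```

{"op": "arm_command", "data": {
  "plan": [
    [0,0.027,0.022,0,0],
    [0,0.053,0.045,0,0],
    [0,0.053,0.045,0,0],
    [0,0.053,0.045,-0.03,0],
    [0,0.053,0.045,-0.043,0],
    [0,0.053,0.045,-0.043,0],
    [0,0.053,0.045,-0.043,0]
  ]
}}

```text
time: 6.05
tool_pos: [0.5797, 0.0998, 0.2326]
ee_rot: [-3.14, -0.001, -0.87]
wrist_force: [-0.3, 0.8, -2.7]
width: 0.0495
```

```bash
python3 - <<'E'
from w import *
o,s,c=shot("w3");print(o["time"],o["tool_pos"],o["ee_rot"],o["width"],o["wrist_force"])
for P in [(.6455,.156,.15),(.6168,.1319,.215)]: print(proj(c,P))
cv2.imwrite("pics/w3c.png",cv2.resize(s["image"][60:310,220:430],None,fx=2.4,fy=2.4,interpolation=cv2.INTER_CUBIC)[:,:,::-1])
z=optics.snapshot("scene")["image"][120:270,330:500]
cv2.imwrite("pics/s3c.png",cv2.resize(z,None,fx=4,fy=4,interpolation=cv2.INTER_CUBIC)[:,:,::-1])
E
```

```text
6.05 [0.5796816 0.0997787 0.2325932] [-3.14039638e+00 -1.04696349e-03 -8.70072430e-01] 0.04946957858736448 [-0.32839592  0.76082387 -2.68225988]
[[321.02220496  98.33220481]]
[[320.62444655 156.12330537]]
```

View pics/w3c.png

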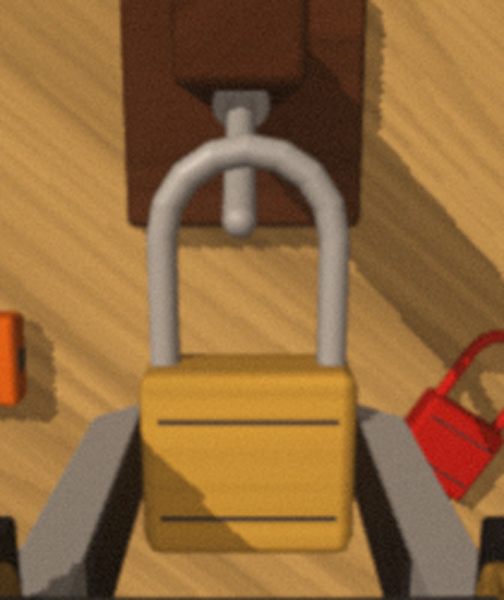

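View pics/s3c.png

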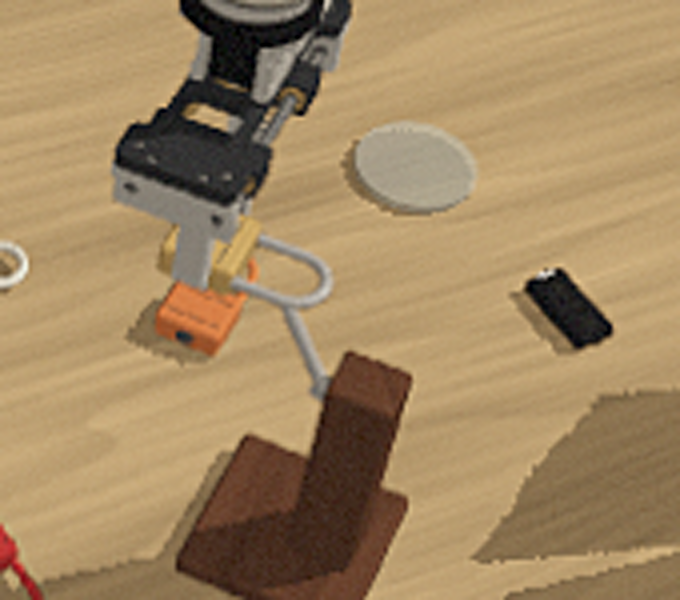

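{"op": "arm_command", "data": {
  "plan": [
    [0,0,0,-0.013,0],
    [0,0,0,-0.026,0],
    [0,0.003,0.003,-0.035,0],
    [0,0.0055,0.005,-0.043,0],
    [0,0.0055,0.005,-0.043,0],
    [0,0.0055,0.005,-0.043,0]
  ]
}}

```text
time: 6.9
tool_pos: [0.5853, 0.1051, 0.1888]
ee_rot: [-3.141, -0.0, -0.87]
wrist_force: [-0.3, -0.5, -3.2]
width: 0.0498
```

```bash
cat > look.py <<'E'
from w import *
n=sys.argv[1]
o,s,c=shot("w"+n);print(o["time"],o["tool_pos"],o["ee_rot"],o["width"],o["wrist_force"])
L=np.array([-.766,-.643]);r=np.array([.6455,.156]);h=o["tool_pos"][2]+.0063-.15
print("h",h,"q",(o["tool_pos"][:2]-r)@L-.577*h,"lat",(o["tool_pos"][:2]-r)@np.array([.643,-.766]))
a=cv2.resize(s["image"][60:310,220:430],None,fx=2,fy=2,interpolation=cv2.INTER_CUBIC)
z=cv2.resize(optics.snapshot("scene")["image"][145:270,360:450],None,fx=4,fy=4,interpolation=cv2.INTER_CUBIC)
cv2.imwrite(f"pics/l{n}.png",np.hstack([a,z])[:,:,::-1])
E
python3 look.py 4
```

```text
6.9 [0.58528011 0.10510242 0.18880843] [-3.14120129e+00 -4.29923053e-04 -8.69594879e-01] 0.04981164039726661 [-0.25245788 -0.51083338 -3.1839924 ]
h 0.04510843217054225 q 0.052828016287560786 lat 0.00026616165643448874
```

View pics/l4.png

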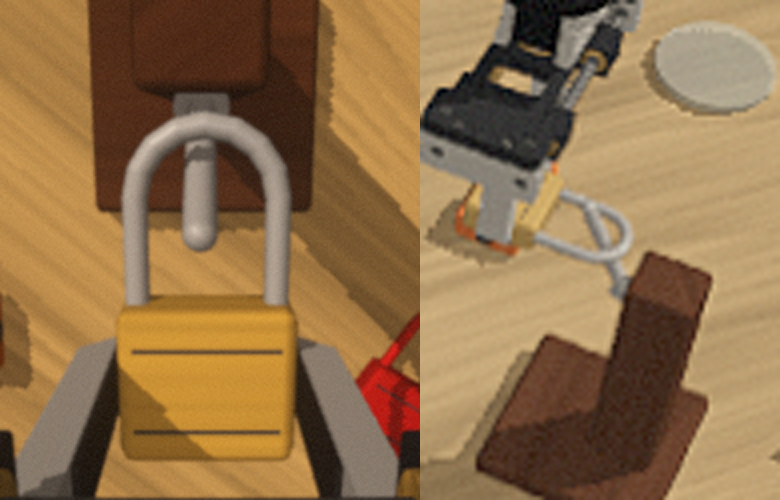

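{"op": "arm_command", "data": {
  "plan": [
    [0,0.001,0.001,-0.006,0],
    [0,0.0018,0.0018,-0.011,0],
    [0,0.002,0.002,-0.015,0],
    [0,0.002,0.002,-0.015,0],
    [0,0.002,0.002,-0.015,0]
  ]
}}

```text
time: 7.62
tool_pos: [0.5871, 0.107, 0.1736]
ee_rot: [-3.141, -0.0, -0.87]
wrist_force: [-0.5, 0.2, -2.0]
width: 0.0497
```

```bash
python3 look.py 5
```

```text
7.625 [0.5871046  0.10703937 0.17358971] [-3.14146885e+00 -1.63529217e-04 -8.69706681e-01] 0.049703390835940706 [-0.45595931  0.20168297 -1.96688114]
h 0.029889705256937932 q 0.05896619806396723 lat -4.439729067967499e-05
```

View pics/l5.png

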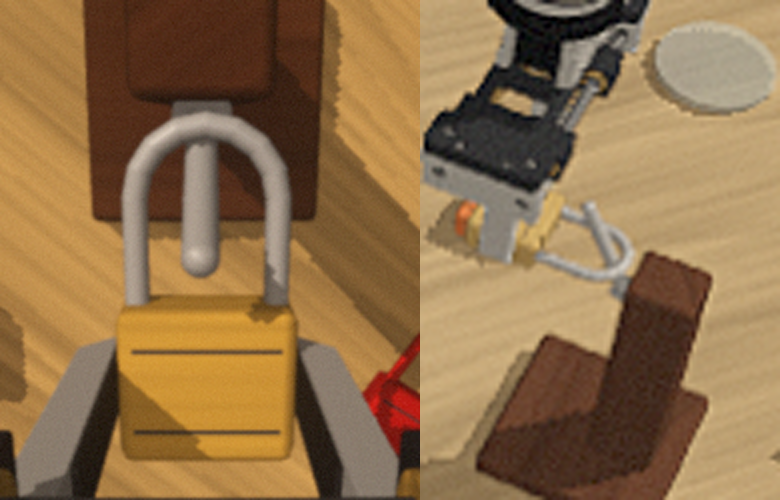

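{"op": "arm_command", "data": {
  "plan": [
    [0,0.001,0.0008,-0.0025,0],
    [0,0.002,0.0017,-0.005,0],
    [0,0.002,0.0017,-0.005,0],
    [0,0.002,0.0017,-0.005,0]
  ]
}}

```text
time: 8.22
tool_pos: [0.589, 0.1088, 0.1684]
ee_rot: [3.141, -0.0, -0.87]
wrist_force: [0.2, -0.1, -3.0]
width: 0.05
```

```bash
python3 look.py 6
```

```text
8.225 [0.58903946 0.10875623 0.16841763] [ 3.14143557e+00 -3.76475037e-05 -8.69645989e-01] 0.04995653916065942 [ 0.23477786 -0.07458198 -3.00324204]
h 0.024717631353059516 q 0.05936444515795723 lat -0.00011540061222236743
```

View pics/l6.png

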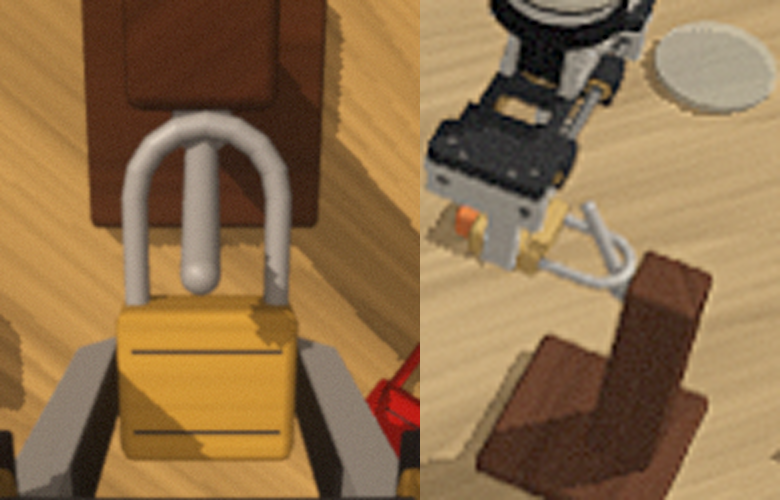

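{"op": "arm_command", "data": {
  "plan": [
    [1,0,0,0,0],
    [1,0,0,0,0],
    [1,0,0,0,0],
    [1,0,0,0,0],
    [1,0,0,0,0],
    [1,0,0,0,0]
  ]
}}

```text
time: 9.07
tool_pos: [0.5891, 0.1087, 0.1685]
ee_rot: [3.142, -0.0, -0.87]
wrist_force: [-0.2, 0.2, -0.2]
width: 0.094
```

```bash
python3 look.py 7
```

```text
9.075 [0.58906616 0.10874142 0.16849412] [ 3.14157883e+00 -7.58243466e-05 -8.69659877e-01] 0.09396197415547654 [-0.19068175  0.19614497 -0.2373331 ]
h 0.024794124843260268 q 0.059309380113384796 lat -8.688193892301504e-05
```

View pics/l7.png

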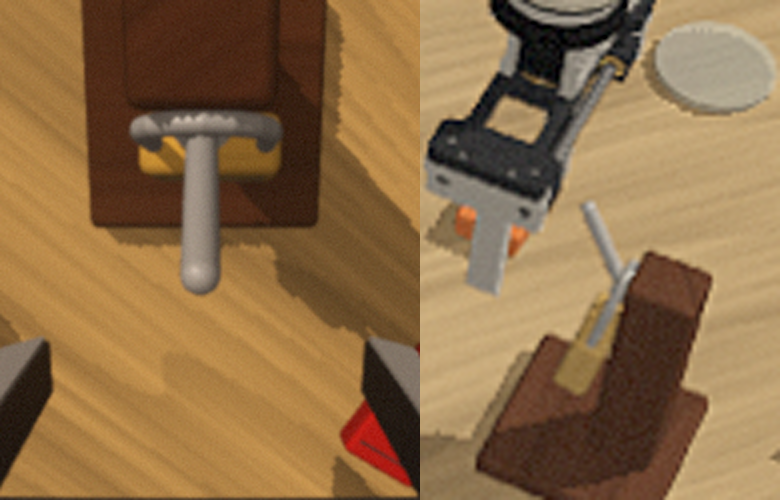

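The padlock hangs at the root. I'll retreat up and back.

{"op": "arm_command", "data": {
  "plan": [
    [1,-0.03,-0.025,0.02,0],
    [1,-0.06,-0.05,0.06,0],
    [1,-0.09,-0.075,0.1,0],
    [1,-0.11,-0.09,0.11,0],
    [1,-0.11,-0.09,0.11,0],
    [1,-0.11,-0.09,0.11,0],
    [1,-0.11,-0.09,0.11,0],
    [1,-0.11,-0.09,0.11,0]
  ]
}}

```text
time: 10.18
tool_pos: [0.4792, 0.0192, 0.2773]
ee_rot: [3.14, 0.002, -0.869]
wrist_force: [0.4, -1.0, -1.0]
width: 0.0941
```

```bash
python3 look.py 8; python3 - <<'E'
from h import *
from bench import optics,finder
s=optics.snapshot("top")
for d in finder.masks_of("short_padlock","top"): print(d["p"],d["extent"])
E
```

```text
10.175 [0.47920964 0.01921126 0.27732117] [ 3.14004253e+00  1.56369036e-03 -8.68814945e-01] 0.09407708297056326 [ 0.4286372  -0.9668762  -1.03537568]
h 0.13362117322149816 q 0.1382341551021795 lat -0.0021445293794566138
0.96 [348.0, 184.7, 371.7, 216.3]
```

View pics/l8.png

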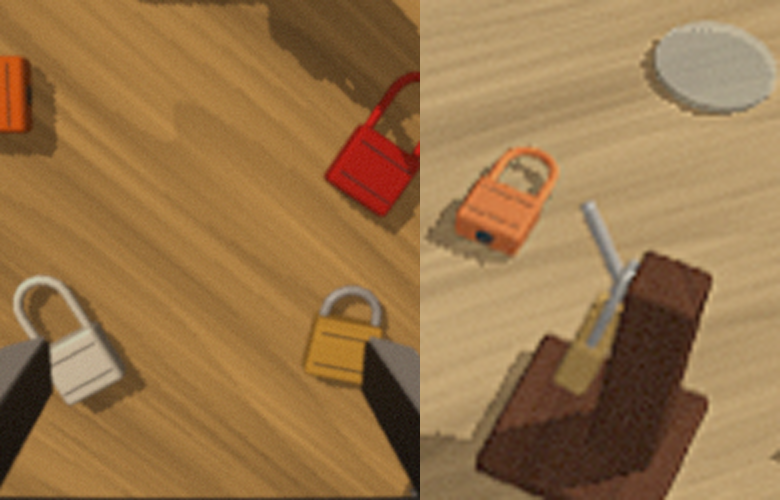

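The scene crop shows the long padlock hanging at the peg root, with the gripper clear of it. The short padlock is still in its original place in the top view, at about (360, 200).

```bash
python3 -c "
from bench import robot
print(robot.close_job())"
```

```text
the job is handed in; nothing more can be done
None
```

The long-shackled brass padlock is hanging by its shackle at the root of the slanted peg, and the job was handed in at about 10.3 s of the allowed 38 s.

I gripped it across its body, put the shackle over the peg tip and slid it about 46 mm of the 75 mm length down the peg before opening the gripper. It then dropped to the root by itself. The wrist force stayed around 3 N at each reading.

**Last checks:**
- **Hanging:** the scene camera shows it at the peg root, unchanged after the arm withdrew, with the robot touching nothing.
- **Short padlock:** it is still in its original place; its outline in the top view matches the first picture to within about 3 pixels.
- **Disagreement:** early rough readings of the stand's position differed by about 10 mm between the scene and top cameras. Wrist-camera views settled this before I approached the peg.

No check failed.

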